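# Fit the keyed lap wheel and clamp it

### The job

Put the loose metal lap wheel, flange down, on the upright shaft of the small lapping machine and turn it until its keyway drops over the shaft's key and the wheel sits fully home. Then swing the machine's slim clamp ring by its upright pin, clockwise seen from above, to its stop, keeping fingers and hand off the two fixed rings above and below it. Leave the other things on the worktop where they stand.

Things in the scene. Friction and masses are not known exactly. Their poses are not given: they have to be found in the camera images.
- lapper: Small grey round lapping machine, fixed to the worktop; place and yaw vary. Foot 112 mm across, housing 94 to 98 mm across and 40 mm high, black rocker switch on its -x side. On it three flat rings on one axis: fixed dark ring (z 40-50 mm), slim bright clamp ring (z 50-58 mm, 69 mm across), fixed dark ring (z 58-68 mm); above them the keyed shaft. Origin: on the axis at the worktop; z up.
- fixed_rings: The two fixed dark rings above and below the clamp ring, 68 mm across, each 10 mm high. Origin and axes as those of the lapping machine. Fingers and hand must not touch them.
- shaft_seat (a point): Foot of the shaft: centre of the upper fixed ring's top face, 68 mm over the worktop, where the wheel's underside must come to lie. Axes as the machine.
- lap_wheel: Loose metal lap wheel, about 0.25 kg, 36 mm high: flange 60 mm across, 10 mm thick; above it a plain round boss 40 mm across (z 10 to 36 mm), the place to grip. Bore 21 mm right through. Stands flange down on the worktop to the right (-y) of the machine, turned 0.45 to 2.05 rad anticlockwise of the machine's yaw. Origin: centre of its underside; z up.
- shaft_tip (a point): Centre of the shaft's top, 100 mm over the worktop, 32 mm above the seat. Shaft 18 mm thick, its top 4 mm tapered to 13 mm. One key on the machine's -x side of the shaft: 6 mm wide, reaching 13.5 mm from the axis, from the seat to 14 mm above it; the upper 18 mm of the shaft is plain. Axes as the machine.
- keyway (a point): Keyway in the wheel's bore at its top edge, on the wheel's -x side, 13 mm from its axis, 36 mm above its underside. About 8 mm wide, reaching 15.5 mm from the axis, full height. It drops over the key when wheel and machine have the same yaw, to within about 0.1 rad; out of line the wheel rests on the key, 14 mm above the seat. Axes as the wheel.
- clamp_ring (a joint): Angle of the slim clamp ring about the machine's axis, rad: grows clockwise seen from above, from 0 (open) to 1.0 (stop). Starts between 0 and 0.25, stays where left; takes 1 to 2 N at the pin. Seen from above, at 0 its arm points 0.55 rad anticlockwise from the machine's -x (towards its -y), at the stop 0.45 rad clockwise from it (towards its +y).
- clamp_pin (a point): Centre of the top of the upright round pin at the end of the clamp ring's arm: 12 mm thick, z 50 to 82 mm over the worktop, 56 mm from the machine's axis; between pin and ring lies the 10 mm wide flat arm, z 51 to 57 mm. The pin moves with the clamp ring.
- stamp: Wooden hand stamp, 24x46x67 mm, standing on its own behind the work, between machine and wheel; to be left alone. Origin: centre of its underside.
- ring_box: Dark red ring box, 60x52x42 mm, the one nearer the robot, to the left of the machine; to be left alone. Origin: centre of its underside.
- weight_200: Brass-coloured knobbed weight, 30 mm across and 34 mm high, behind the wheel; to be left alone. Origin: centre of its underside.
Mind the look-alikes: they are no part of the job. Several things have the shape of the lapper; the one meant has the colours described above. Several things look just like the lap_wheel: the one meant starts farthest to the robot's left.

How it is judged (in metres and radians):
On the way, in this order (a step that is already met when the one before it is completed fails the run):
1. the lap wheel sits fully home over the key (z of lap_wheel in the frame of shaft_seat between -0.004 and 0.003 m and horizontal distance between lap_wheel and shaft_seat below 0.004 m and angle between lap_wheel's own z axis and vertical below 0.08 rad), for 0.2 s.
2. the clamp ring is at its stop (value of joint clamp_ring above 0.9 rad), for 0.2 s.
At the end, for the whole second after the job is handed in: The lap wheel sits fully home on the machine (underside within 3 mm of the seat, within 4 mm of the axis, tilt under 0.08 rad), at rest, and the clamp ring is at its stop (over 0.9 of its 1.0 rad) (all of step 1 and value of joint clamp_ring above 0.9 rad and linear speed of lap_wheel below 0.02 m/s); the robot touches nothing.
It fails at once if fingers or hand touch the fixed rings (over 1 N) (contact force between any of the fingers, the arm and fixed_rings above 1 N).
It fails at once if a bystander is moved by more than 15 mm (distance of any of stamp, ring_box, weight_200 from where it was at the start of the episode above 0.015 m).
It also fails if it takes over 58 s, if anything falls off the work surface, if the arm or the gripper's body presses on something with over 40 N, if the wrist force passes 120 N, or if a joint passes its speed limit or range.

### The arm

A 7-joint arm with a two-finger parallel gripper is mounted at the origin on a cart in front of the work surface, level with it; the furniture and walls round the work are solid. World frame = base frame: x ahead of the robot, y to its left, z up, the work surface at z = 0. Lengths are in mm, angles in rad, forces in N, time in s.
With the tool pointing down it reaches from about 425 to 875 mm from the base axis. Payload 9.9 kg.
Tool frame: the origin (TCP) lies at the very end of the fingers, on their centre line; the grasp point (between the pads) lies manip.grasp_offset behind it (manip.grasp_offset is the distance from the TCP to the grasp point, in mm); z points along the fingers, y is the line along which they close (so a half turn about z gives the same grasp; the last joint's range is limited). The gripper opens to 85 mm and grips with 20 to 120 N. Pads are 22 mm wide; open, the fingers measure 114 mm over their backs; the gripper's body (76 mm by 85 mm) begins 54 mm behind the grasp point. The pads swing forward as they close: fully open they stand 13 mm farther back than shut.
Start: joints at [1.088, 0.576, 0.025, 1.437, -0.015, 1.129, -0.057], TCP at [262.116, -622.032, 231.289] pointing down, gripper open.
Joint ranges: [-2.76, 2.76], [-0.34, 2.15], [-1.52, 1.57], [0.19, 2.46], [-1.09, 4.23], [0.17, 1.99], [-2.82, 2.82]. Speed limits (rad/s): [2.22, 2.22, 3.01, 3.01, 3.14, 3.14, 3.14].

### API

Orientations are given as [roll, pitch, yaw] about the fixed x, y, z axes, in that order (R = Rz(yaw) Ry(pitch) Rx(roll)).
In Python, from station import manip gives the robot as it stands. The module is installed in compiled form; this text tells all that it offers.
- The arm moves only by the shell command python3 -m jog 'ROWS' [FORCE]. ROWS is JSON, a list of rows, each a list of 5 numbers: the shift along the tool's x, y, z in cm, then the turn about the tool's z in rad, then the closure, from -1 (fully open) to 1 (shut). In form: [[x, y, z, twist, claw], ...]. A call has 1 to 5 rows; each row is the pose to reach, as a shift and turn from the pose commanded when the call began, along the tool's axes at that moment; what a row does not reach only later rows make up. A row lasts 1/12 s, in which the tool goes at most 41.7 mm and 7.16 degrees, less where a joint would pass 70% of its speed; a pose out of reach is approached as far as the arm can. A call with a gripper value outside its range is refused whole. The fingers move at their own pace and stop on an object; FORCE is the grip in N (left out, the last holds). Time passes only in rows, so rows that repeat a pose let the fingers close. It gives the time, the measured TCP pose, the force, the opening and the grip force at its end, in the units of the state.
- manip.state(): the state, without advancing time (a new reading comes with each control period).
- manip.grab_frame(name): name is "side" or "top"; returns a dict with "image" (420x560x3 uint8, red, green, blue), "depth" (420x560 float32, mm along the optical axis (not along the pixel's ray), 0 where there is no reading), "fx", "fy", "cx", "cy" (pixels), "xyz" and "orientation" of the camera in the world. Camera axes: x right, y down, z forward; pixel columns grow to the right and rows downward; lengths in mm; the calibration is good to about 2 mm. A picture is of the moment at which its call begins.
- manip.sign_off(): hands the job in; it is judged then, once.
Trained networks look in a picture, given as the dict that the camera call returned (one of the last four; its "shot" number tells which), for a name from the list of things; names that differ only in an ending like _2 or _b are one class to them, and where a whole thing is asked for, a point or a joint stands for the part that bears it (a point fixed in the world has none). Each returns a list of dicts, best first, with "score" (0 to 1); they miss things now and then, are a little off and sometimes report something else, mostly with a low value. They report only what shows in the picture. A call takes as long as a camera call. They do not tell look-alikes from the thing itself.
- manip.look_for(label, picture): "at" ([x, y, z] in mm, in the coordinates of the camera as it stood for that picture, good to about 4 mm: the middle of the surface that is visible of it).
- manip.pinpoint(label, picture): "at" ([x, y, z] in mm, in the coordinates of the camera as it stood for that picture, good to about 4 mm: a listed point, or the origin of a listed thing).
The state is a dict: "time_s": time; "joints": joint angles; "joint_vel": joint speeds; "effort": joint torques, N m; "position": TCP position; "tcp_rot": TCP orientation; "force": force on the tool from outside, world axes, zero at the start; "wrist_torque": the same for the moment, N m; "gripper_width": finger opening in mm; "gripper_force": force on a finger pad.
Only numpy, scipy, OpenCV 4.12 (cv2) and the standard library are available. Lean on these libraries where they do the work, as an engineer would, in place of code of your own. Each camera call takes 0.05 s, during which the arm holds its last target. There are 200 camera calls.

## Working session

There is one attempt and no reset: what is moved stays moved. The work goes in short steps, Python scripts to look and compute and a shell command to move; the robot and the scene stay as the last step left them, time stands still between calls to the robot, and variables do not carry over. Pictures are saved under pics/ and viewed, at most 10 in all, crops included, and the job is handed in when it is done.

```bash
mkdir -p pics
cat > h.py <<'E'
from station import manip
import numpy as np, cv2
from scipy.spatial.transform import Rotation as R
def shot(n,f=None):
    p=manip.grab_frame(n)
    if f: cv2.imwrite('pics/'+f,cv2.cvtColor(p['image'],cv2.COLOR_RGB2BGR))
    return p
def rot(p): return R.from_euler('xyz',p['orientation']).as_matrix()
def w(p,a): return np.array(p['xyz'])+rot(p)@np.array(a)
def pix(p,a): return int(p['fx']*a[0]/a[2]+p['cx']),int(p['fy']*a[1]/a[2]+p['cy'])
def proj(p,X):
    return pix(p,rot(p).T@(np.array(X)-p['xyz']))
def back(p,u,v,z): # ray to plane z
    d=rot(p)@np.array([(u-p['cx'])/p['fx'],(v-p['cy'])/p['fy'],1]); o=np.array(p['xyz']); return o+d*(z-o[2])/d[2]
def cloud(p):
    v,u=np.mgrid[:420,:560]; d=p['depth']
    c=np.stack([(u-p['cx'])/p['fx']*d,(v-p['cy'])/p['fy']*d,d],-1)
    return c@rot(p).T+np.array(p['xyz'])
def tool(X): # world target -> shift in tool frame, cm
    s=manip.state(); return R.from_euler('xyz',s['tcp_rot']).as_matrix().T@(np.array(X)-s['position'])/10
E
python3 - <<'E'
from h import *
print(manip.state()); print(manip.grasp_offset)
for n in ('side','top'):
    p=shot(n,n+'0.png'); print(n,p['xyz'],p['orientation'],p['fx'])
    for f,ls in (('pinpoint',['lapper','lap_wheel','keyway','shaft_tip','clamp_pin','stamp','ring_box','weight_200']),):
        for l in ls:
            for r in getattr(manip,f)(l,p): print(f,l,round(r['score'],2),w(p,r['at']).round(),pix(p,r['at']))
E
```

```text
{'time_s': 0.0, 'joints': array([ 1.08822038,  0.57651511,  0.02482019,  1.43795585, -0.01498661,
        1.1289648 , -0.05649841]), 'joint_vel': array([-0.00163526,  0.00177628, -0.00020222, -0.00038477, -0.00169242,
       -0.00169133,  0.00032746]), 'effort': array([-5.31217956e-04, -7.65748501e+01,  2.25112528e+00, -2.85968846e+01,
        1.54328841e-02,  1.26749428e-02,  6.96580150e-05]), 'position': array([ 261.92839062, -621.60277076,  230.4366545 ]), 'tcp_rot': array([-3.13993599e+00,  8.56335050e-05,  3.98836842e-01]), 'force': array([-0.2028297 , -0.15729599,  0.80125373]), 'wrist_torque': array([-0.01797641,  0.00294509,  0.02058691]), 'gripper_force': 0.0, 'gripper_width': 85.86361936636628}
18.700000000000003
side [ 572.7137769  -852.22286245  690.16812464] [-2.14708255 -0.02481081  0.01907054] 465.4650570552991
pinpoint lapper 0.71 [542.  69.  -1.] (269, 243)
pinpoint lapper 0.7 [416. 215.   4.] (225, 208)
pinpoint lap_wheel 0.83 [ 581. -260.    5.] (282, 347)
pinpoint lap_wheel 0.78 [ 382. -259.   -1.] (177, 345)
pinpoint lap_wheel 0.7 [ 481. -174.    1.] (234, 313)
p
[... 969 characters left out ...]
   -2.] (406, 289)
pinpoint lap_wheel 0.57 [ 579. -262.    0.] (402, 212)
pinpoint lap_wheel 0.4 [ 665. -257.   -1.] (398, 180)
pinpoint keyway 0.77 [ 488. -189.   38.] (379, 246)
pinpoint keyway 0.75 [ 581. -279.   36.] (412, 209)
pinpoint keyway 0.66 [ 383. -249.   36.] (406, 288)
pinpoint shaft_tip 0.8 [543.  70. 100.] (273, 224)
pinpoint shaft_tip 0.69 [414. 212. 101.] (214, 280)
pinpoint shaft_tip 0.57 [ 490. -185.   36.] (377, 245)
pinpoint clamp_pin 0.52 [489.  47.  82.] (284, 247)
pinpoint clamp_pin 0.42 [371. 178.  85.] (230, 298)
pinpoint stamp 0.65 [715. -58.  -1.] (321, 163)
pinpoint ring_box 0.82 [560. 337.  -3.] (172, 226)
pinpoint weight_200 0.57 [ 661. -256.   -1.] (398, 181)
```

View pics/side0.png

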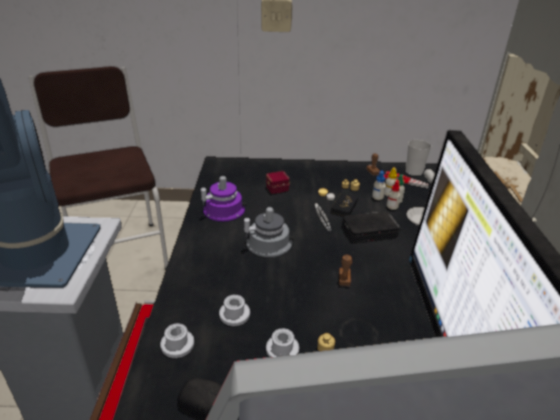

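Run:
```python
import cv2
a=cv2.imread('pics/top0.png')
cv2.imwrite('pics/c.png',cv2.resize(a[130:330,170:430],None,fx=3,fy=3,interpolation=cv2.INTER_CUBIC))
```

```text
(no output)
```

View pics/c.png

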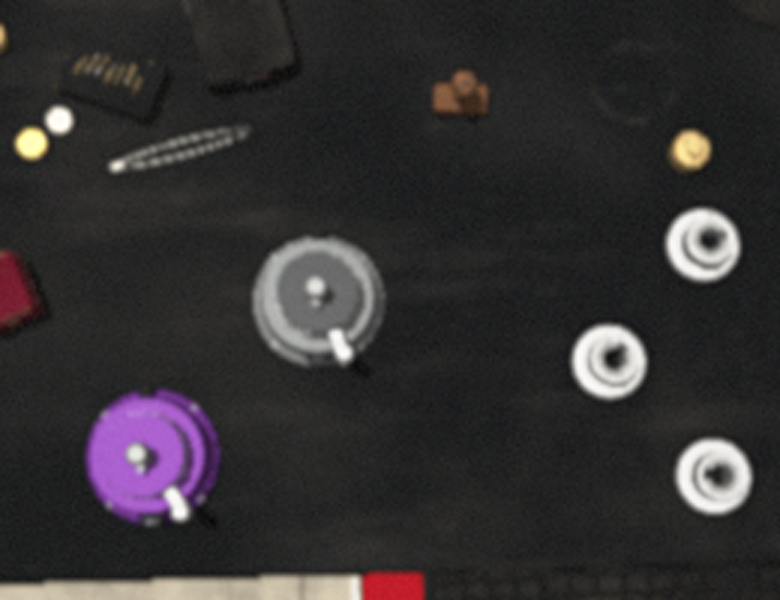

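Look-alikes: two lappers, purple at side (224,200) and grey at (269,235), so grey is meant. Three wheels at side (177,340), (234,308) and (282,345). Farthest left is (234,308), which is top (371,251), near world (481,-175). Next I measure the yaws more finely with averaged shots.

Run:
```python
from h import *
acc={}
for n in ('side','top'):
    im=0
    for i in range(5):
        p=shot(n); im=im+p['image'].astype(float)/5
        for l in ('keyway','shaft_tip','clamp_pin'):
            for r in manip.pinpoint(l,p):
                X=w(p,r['at']); T={'keyway':(488,-186),'shaft_tip':(543,67),'clamp_pin':(490,49)}[l]
                if np.hypot(*(X[:2]-T))<25: acc.setdefault((l,n),[]).append(X)
    im=im.astype(np.uint8)[:,:,::-1]; np.save(n+'.npy',im)
    c=[]
    for X,s in (((481,-175,30),14),((540,67,60),28)):
        u,v=proj(p,X); k=im[v-s:v+s,u-s:u+s]; print(n,u-s,v-s)
        c.append(cv2.resize(k,(400,400),interpolation=cv2.INTER_CUBIC))
    cc=np.hstack(c); cc=np.clip(cc.astype(float)**.75*255/255**.75,0,255)
    acc[n]=cc
cv2.imwrite('pics/avg.png',cv2.resize(np.vstack([acc.pop('side'),acc.pop('top')]),(600,600)))
for k,v in acc.items(): print(k,len(v),np.median(v,0).round(1),np.std(v,0).round(1))
```

```text
side 219 289
side 240 195
top 359 236
top 247 200
('shaft_tip', 'side') 6 [540.9  65.7  99.5] [ 1.6  2.3 11.4]
('clamp_pin', 'side') 5 [490.1  50.   81.6] [0.8 2.  1.5]
('keyway', 'side') 4 [ 490.2 -185.9   37.6] [1.8 1.7 1.7]
('keyway', 'top') 5 [ 489.  -186.4   34.8] [1.7 0.8 0.8]
('shaft_tip', 'top') 5 [542.4  69.5  99.9] [1.3 1.6 2.2]
('clamp_pin', 'top') 5 [490.4  46.3  79.3] [0.9 1.8 1.5][ WARN:0@5.916] global loadsave.cpp:1063 imwrite_ Unsupported depth image for selected encoder is fallbacked to CV_8U.
```

View pics/avg.png

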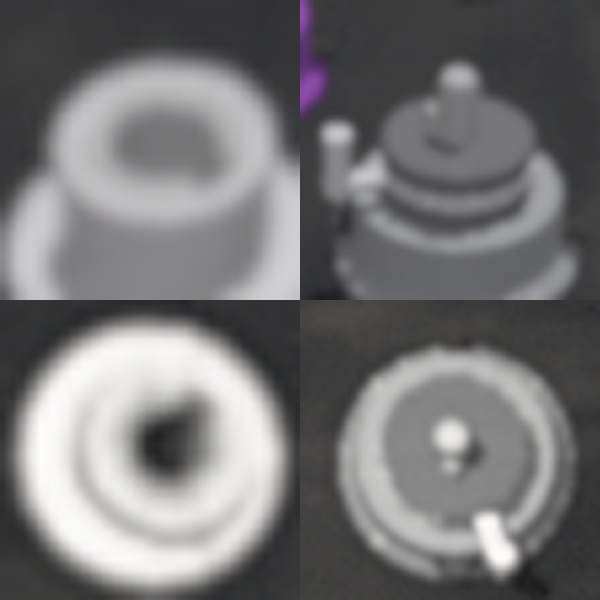

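The top view shows the key as a bright spot just below the shaft tip, avg (450,465), so it points roughly towards world -x. The wheel's keyway is at avg (203,400), upper right of the bore. The clamp arm points to lower right.

Run:
```python
from h import *
p=shot('top'); q=shot('side')
k=5.357;m=10.714
def o(*a): print(*[x.round(1) if hasattr(x,'round') else x for x in a])
o('tip',back(p,247+150/k,200+137/k,100),'key',back(p,247+150/k,200+165/k,82))
o('ring disc',back(p,247+154/k,200+145/k,68))
o('side key',back(q,240+132/k,195+108/k,82),'tip',back(q,240+160/k,195+74/k,100))
o('kw top',back(p,359+203/m,236+100/m,36),'side',back(q,219+213/m,289+177/m,36))
for n,pp in (('top',p),('side',q)):
    C=cloud(pp)
    for c,lo,hi,r in (((481,-175),28,45,30),((481,-175),4,45,38),((542,67),62,75,45),((542,67),90,110,20)):
        s=(np.hypot(C[...,0]-c[0],C[...,1]-c[1])<r)&(C[...,2]>lo)&(C[...,2]<hi)&(pp['depth']>0)
        P=C[s].astype(np.float32)
        if len(P)>4:
            (x,y),rr=cv2.minEnclosingCircle(P[:,:2]); print(n,lo,len(P),P.mean(0).round(1),'circ',round(x,1),round(y,1),round(rr,1),'zmed',np.median(P[:,2]).round(1))
    for l in('lap_wheel','lapper'):
        for i in range(3):
            g=shot(n)
            for r in manip.pinpoint(l,g):
                X=w(g,r['at'])
                if np.hypot(*(X[:2]-(481,-175)))<25 or np.hypot(*(X[:2]-(542,67)))<25: o(n,l,X)
print(tool([481,-175,150]),tool([542,67,150]))
```

```text
tip [540.7  67.3 100. ] key [530.4  68.1  82. ]
ring disc [541.3  66.4  68. ]
side key [530.1  69.7  82. ] tip [542.3  70.2 100. ]
kw top [ 491.9 -186.5   36. ] side [ 492.3 -186.    36. ]Traceback (most recent call last):
  File "<stdin>", line 15, in <module>
cv2.error: OpenCV(4.12.0) /io/opencv/modules/imgproc/src/shapedescr.cpp:201: error: (-215:Assertion failed) count >= 0 && (depth == CV_32F || depth == CV_32S) in function 'minEnclosingCircle'
```

Run:
```python
from h import *
def o(*a): print(*[x.round(1) if hasattr(x,'round') else x for x in a])
for n in ('top','side'):
    pp=shot(n)
    C=cloud(pp)
    for c,lo,hi,r in (((481,-175),28,45,30),((481,-175),4,45,38),((542,67),62,75,45),((542,67),90,110,20)):
        s=(np.hypot(C[...,0]-c[0],C[...,1]-c[1])<r)&(C[...,2]>lo)&(C[...,2]<hi)&(pp['depth']>0)
        P=C[s].astype(np.float32)
        if len(P)>4:
            (x,y),rr=cv2.minEnclosingCircle(np.ascontiguousarray(P[:,:2])); print(n,lo,len(P),P.mean(0).round(1),'circ',round(x,1),round(y,1),round(rr,1),'zmed',np.median(P[:,2]).round(1))
    for l in('lap_wheel','lapper'):
        for i in range(3):
            g=shot(n)
            for r in manip.pinpoint(l,g):
                X=w(g,r['at'])
                if np.hypot(*(X[:2]-(481,-175)))<25 or np.hypot(*(X[:2]-(542,67)))<25: o(n,l,X)
print(tool([481,-175,150]),tool([542,67,150]))
```

```text
top 28 141 [ 483.1 -177.2   34.8] circ 484.2 -177.3 20.0 zmed 34.6
top 4 393 [ 481.9 -175.5   19.1] circ 480.2 -175.5 34.2 zmed 12.2
top 62 525 [542.8  67.8  67. ] circ 543.2 67.4 33.9 zmed 66.9
top 90 43 [542.6  67.5  98.5] circ 542.6 67.2 8.7 zmed 98.3
top lap_wheel [ 482.1 -175.9   -4. ]
top lap_wheel [ 482.9 -175.5   -0.9]
top lap_wheel [ 483.9 -177.6   -0.7]
top lapper [543.1  65.1  -1.6]
top lapper [545.   64.6  -4.1]
top lapper [541.   70.1  -1.7]
side 28 239 [ 481.4 -180.3   35.1] circ 482.6 -178.6 20.7 zmed 36.0
side 4 667 [ 482.5 -186.3   21.5] circ 481.1 -179.2 30.4 zmed 19.5
side 62 365 [541.2  59.6  68.7] circ 541.0 65.3 36.2 zmed 69.1
side 90 46 [540.8  63.8  97.4] circ 541.0 64.8 9.2 zmed 98.7
side lap_wheel [ 483.1 -175.8    0.6]
side lap_wheel [ 481.1 -175.9   -2.1]
side lap_wheel [ 481.  -176.1   -2.3]
side lapper [539.9  66.3  -1.1]
side lapper [ 5.414e+02  6.530e+01 -2.000e-01]
side lapper [541.7  68.5   4.2]
side lapper [5.397e+02 6.770e+01 4.000e-01]
[ 37.53121878 -32.69358357   8.12955639] [ 52.55151424 -52.62448229   8.12881922]
```

```bash
python3 -m jog '[[12.5,-10.9,2.7,0,-1],[12.5,-10.9,2.7,0,-1],[12.5,-10.9,2.7,0,-1],[12.5,-10.9,2.7,0,-1],[12.5,-10.9,2.7,0,-1]]'
python3 -m jog '[[12.5,-10.9,2.7,0,-1],[12.5,-10.9,2.7,0,-1],[12.5,-10.9,2.7,0,-1],[12.5,-10.9,2.7,0,-1],[12.5,-10.9,2.7,0,-1]]'
python3 -m jog '[[12.5,-10.9,2.7,0,-1],[12.5,-10.9,2.7,0,-1],[12.5,-10.9,2.7,0,-1],[12.5,-10.9,2.7,0,-1],[12.5,-10.9,2.7,0,-1]]'
python3 -m jog '[[0,0,0,-0.12,-1],[0,0,0,-0.24,-1],[0,0,0,-0.36,-1],[0,0,0,-0.48,-1],[0,0,0,-0.6,-1]]'
python3 -m jog '[[0,0,0,-0.12,-1],[0,0,0,-0.24,-1],[0,0,0,-0.36,-1],[0,0,0,-0.48,-1],[0,0,0,-0.6,-1]]'
python3 -m jog '[[0,0,0,-0.12,-1],[0,0,0,-0.24,-1],[0,0,0,-0.36,-1],[0,0,0,-0.48,-1],[0,0,0,-0.6,-1]]'
python3 -c "
from h import *
s=manip.state();print(s['joints'],s['tcp_rot'],tool([482.5,-176.5,60]))"
```

```text
time_s: 4.72
position: [339.8, -464.8, 203.3]
tcp_rot: [-3.137, -0.004, 0.408]
force: [0.3, 0.5, -0.4]
gripper_width: 85.2
gripper_force: 0.0
time_s: 5.13
position: [411.8, -315.9, 176.5]
tcp_rot: [-3.138, -0.003, 0.409]
force: [0.0, 0.9, -0.2]
gripper_width: 85.7
gripper_force: 0.0
time_s: 5.55
position: [484.4, -166.7, 149.5]
tcp_rot: [-3.138, -0.003, 0.409]
force: [-0.3, 0.2, 0.6]
gripper_width: 85.7
gripper_force: 0.0
time_s: 5.97
position: [480.9, -175.7, 150.5]
tcp_rot: [3.141, 0.0, 1.005]
force: [-0.5, -0.5, -0.7]
gripper_width: 85.8
gripper_force: 0.0
time_s: 6.38
position: [480.8, -175.8, 150.5]
tcp_rot: [3.141, 0.0, 1.604]
force: [-0.9, -0.1, -0.1]
gripper_width: 85.2
gripper_force: 0.0
time_s: 6.8
position: [480.8, -175.9, 150.5]
tcp_rot: [3.142, 0.0, 2.204]
force: [-0.7, -0.1, -0.0]
gripper_width: 85.7
gripper_force: 0.0
[ 0.63284331  0.46806133 -0.53515159  1.95594166  0.32613824  0.80221288
  0.54884112] [3.14154669e+00 4.03743631e-04 2.20427594e+00] [-0.14556513  0.10106319  9.05093594]
```

```bash
python3 -m jog '[[-0.15,0.1,3.5,0,-1],[-0.15,0.1,7,0,-1],[-0.15,0.1,10,0,-1],[-0.15,0.1,12.5,0,-1],[-0.15,0.1,13.8,0,-1]]'
python3 -m jog '[[0,0,0.3,0,-1],[0,0,0.3,0,-0.5],[0,0,0.3,0,-0.2],[0,0,0.3,0,0],[0,0,0.3,0,0.1]]' 60
python3 -m jog '[[0,0,0,0,0.2],[0,0,0,0,0.3],[0,0,0,0,0.4],[0,0,0,0,0.6],[0,0,0,0,1]]' 60
```

```text
time_s: 7.22
position: [481.2, -176.2, 9.7]
tcp_rot: [-3.14, -0.002, 2.199]
force: [-0.2, 0.5, -0.0]
gripper_width: 85.1
gripper_force: 0.0
time_s: 7.63
position: [483.1, -176.1, 10.4]
tcp_rot: [3.141, 0.002, 2.198]
force: [-0.7, -1.5, 3.1]
gripper_width: 39.4
gripper_force: 2.4
time_s: 8.05
position: [483.1, -176.2, 10.7]
tcp_rot: [3.141, 0.002, 2.198]
force: [-1.7, -0.5, 7.9]
gripper_width: 37.6
gripper_force: 60.0
```

```bash
python3 -m jog '[[0,0,-1,0,1],[0,0,-4,0,1],[0,0,-8,0,1],[0,0,-12,0,1],[0,0,-13.5,0,1]]' 
python3 -c "
from h import *
s=manip.state();print(s['joints'],s['tcp_rot'],tool([541.8,67,145]))"
```

```text
time_s: 8.47
position: [484.0, -175.6, 149.9]
tcp_rot: [3.138, 0.004, 2.199]
force: [0.8, -1.2, -2.7]
gripper_width: 37.9
gripper_force: 61.4
[ 0.63599085  0.47151492 -0.54356352  1.95408281  0.33500687  0.79875601
  0.53375257] [3.13795697 0.00444999 2.19926134] [16.22894591 18.93595747  0.48862021]
```

```bash
python3 -m jog '[[2.5,2.9,0,0,1],[5,5.8,0,0,1],[7.5,8.7,0,0,1],[10,11.6,0,0,1],[12,14,0,0,1]]' 
python3 -m jog '[[2,2.5,0,0,1],[3.5,4,0,0,1],[4.2,4.9,0,0,1],[4.2,4.9,0,0,1],[4.2,4.9,0,0,1]]' 
python3 -m jog '[[0,0,0,0.12,1],[0,0,0,0.24,1],[0,0,0,0.36,1],[0,0,0,0.48,1],[0,0,0,0.6,1]]'
python3 -m jog '[[0,0,0,0.12,1],[0,0,0,0.24,1],[0,0,0,0.36,1],[0,0,0,0.48,1],[0,0,0,0.6,1]]'
python3 -m jog '[[0,0,0,0.12,1],[0,0,0,0.24,1],[0,0,0,0.36,1],[0,0,0,0.48,1],[0,0,0,0.6,1]]'
python3 - <<'E'
from h import *
s=manip.state();print(s['joints'],s['tcp_rot'],tool([541.8,67,145]))
cs=[]
for n in('side','top'):
    p=shot(n)
    for l in('keyway','lap_wheel','shaft_tip'):
        for r in manip.pinpoint(l,p): print(n,l,round(r['score'],2),w(p,r['at']).round(1))
    u,v=proj(p,(541,67,100)); cs.append(cv2.resize(p['image'][v-35:v+35,u-35:u+35,::-1],(400,400),interpolation=cv2.INTER_CUBIC))
cv2.imwrite('pics/h.png',np.hstack(cs))
E
```

```text
time_s: 8.88
position: [525.2, 6.6, 145.6]
tcp_rot: [3.14, -0.0, 2.2]
force: [0.1, 0.3, -3.0]
gripper_width: 37.6
gripper_force: 61.3
time_s: 9.3
position: [539.9, 65.9, 144.7]
tcp_rot: [-3.141, 0.0, 2.199]
force: [-0.2, -1.6, -3.3]
gripper_width: 38.0
gripper_force: 61.3
time_s: 9.72
position: [539.7, 63.8, 144.5]
tcp_rot: [-3.141, 0.001, 1.59]
force: [0.7, 0.1, -2.2]
gripper_width: 38.1
gripper_force: 61.1
time_s: 10.13
position: [539.8, 63.9, 144.6]
tcp_rot: [-3.142, 0.001, 0.99]
force: [-0.1, -0.3, -3.2]
gripper_width: 37.6
gripper_force: 61.2
time_s: 10.55
position: [539.7, 64.0, 144.6]
tcp_rot: [3.141, 0.001, 0.39]
force: [0.4, -1.5, -3.0]
gripper_width: 37.6
gripper_force: 61.2
[-0.18895776  0.47873089 -0.02297005  1.89674094  0.01588026  0.76697145
 -1.40161608] [3.14128240e+00 7.47600151e-04 3.89968254e-01] [ 0.30387887 -0.19628034 -0.04346265]
side keyway 0.83 [525.9  53.9 171.2]
side keyway 0.83 [ 583.8 -279.8   36.2]
side keyway 0.68 [ 383.9 -243.3   37.5]
side lap_wheel 0.75 [537.3  65.  133.8]
side lap_wheel 0.69 [ 383.1 -258.3   -0.5]
side lap_wheel 0.61 [ 580.9 -259.7    4.1]
side lap_wheel 0.52 [551.5 340.5  -4.2]
side shaft_tip 0.69 [542.1  65.1 102.7]
side shaft_tip 0.56 [416.4 213.3 105.3]
top keyway 0.9 [ 582.2 -277.5   32.5]
top lap_wheel 0.97 [ 381.5 -262.4   -3.7]
top lap_wheel 0.72 [ 577.7 -262.6   -3.3]
top shaft_tip 0.94 [413.8 208.9 102. ]
```

View pics/h.png

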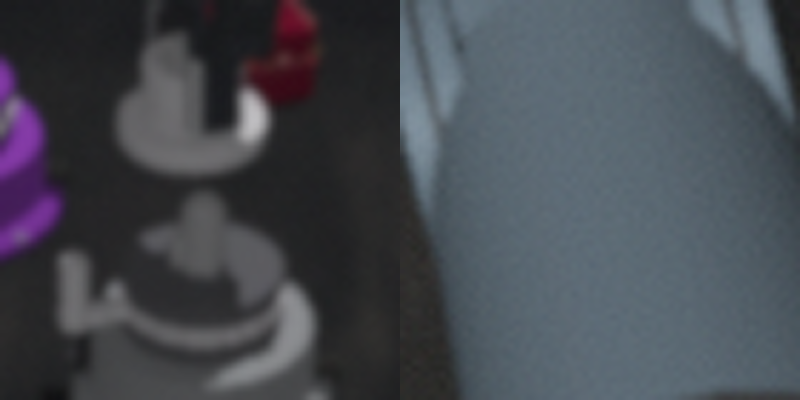

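```bash
python3 -m jog '[[0.34,-0.22,0,0,1],[0.34,-0.22,1,0,1],[0.34,-0.22,2,0,1],[0.34,-0.22,2.8,0,1],[0.34,-0.22,3.2,0,1]]' 
python3 -m jog '[[0,0,0.3,0,1],[0,0,0.6,0,1],[0,0,0.9,0,1],[0,0,1.2,0,1],[0,0,1.2,0,1]]'
```

```text
time_s: 11.37
position: [541.4, 69.6, 110.3]
tcp_rot: [-3.141, 0.003, 0.399]
force: [-0.7, -0.5, -3.5]
gripper_width: 37.5
gripper_force: 61.2
time_s: 11.78
position: [543.3, 69.5, 100.1]
tcp_rot: [3.141, -0.001, 0.398]
force: [4.8, -2.4, -5.5]
gripper_width: 37.4
gripper_force: 61.1
```

```bash
python3 -m jog '[[0.05,0.1,0,0,1],[0.08,0.2,0,0,1],[0.08,0.2,0,0,1],[0.08,0.2,0.2,0,1],[0.08,0.2,0.4,0,1]]'
python3 -m jog '[[0,0,0.1,0,1],[0,0,0.2,0,1],[0,0,0.3,0,1],[0,0,0.3,0,1],[0,0,0.3,0,1]]'
```

```text
time_s: 12.2
position: [543.6, 68.3, 96.2]
tcp_rot: [-3.141, 0.0, 0.399]
force: [0.3, 1.1, -3.3]
gripper_width: 37.7
gripper_force: 61.1
time_s: 12.62
position: [543.9, 68.3, 93.2]
tcp_rot: [-3.141, 0.0, 0.399]
force: [0.2, 0.7, -3.1]
gripper_width: 37.8
gripper_force: 61.1
```

```bash
python3 -m jog '[[0,0,0.1,0,1],[0,0,0.2,0,1],[0,0,0.25,0,1],[0,0,0.25,0,1],[0,0,0.25,0,1]]'
python3 -m jog '[[0,0,0,0.05,1],[0,0,0,0.1,1],[0,0,0,0.15,1],[0,0,0,0.2,1],[0,0,0,0.2,1]]'
```

```text
time_s: 13.03
position: [544.3, 68.3, 91.8]
tcp_rot: [3.141, -0.001, 0.399]
force: [-2.4, -0.2, 10.7]
gripper_width: 38.2
gripper_force: 63.0
time_s: 13.45
position: [544.4, 67.1, 91.8]
tcp_rot: [3.14, -0.001, 0.195]
force: [-2.0, -4.3, 10.4]
gripper_width: 37.8
gripper_force: 62.8
```

```bash
python3 -m jog '[[0,0,0,0.05,1],[0,0,0,0.1,1],[0,0,0,0.1,1]]'
python3 -m jog '[[0,0,0.05,0.05,1],[0,0,0.05,0.1,1],[0,0,0.05,0.1,1]]'
python3 -m jog '[[0,0,0,0.05,1],[0,0,0,0.1,1],[0,0,0,0.1,1]]'
```

```text
time_s: 13.7
position: [544.5, 67.1, 91.8]
tcp_rot: [3.141, -0.001, 0.095]
force: [-2.0, -2.8, 10.1]
gripper_width: 37.8
gripper_force: 62.7
time_s: 13.95
position: [544.6, 66.9, 91.5]
tcp_rot: [3.141, -0.002, -0.006]
force: [-1.7, -4.1, 11.3]
gripper_width: 37.6
gripper_force: 63.0
time_s: 14.2
position: [544.5, 66.9, 91.4]
tcp_rot: [3.141, -0.002, -0.106]
force: [-1.0, -4.1, 9.9]
gripper_width: 37.7
gripper_force: 62.8
```

```bash
python3 -m jog '[[0,0,0,0.05,1],[0,0,0,0.1,1],[0,0,0,0.1,1]]'
python3 -m jog '[[0,0,0,0.05,1],[0,0,0,0.1,1],[0,0,0,0.1,1]]'
python3 - <<'E'
from h import *
im=0
for i in range(4):
    p=shot('side'); im=im+p['image'].astype(float)/4
    for r in manip.pinpoint('keyway',p): 
        X=w(p,r['at'])
        if X[1]>-50: print(X.round(1),r['score'])
u,v=proj(p,(541,67,105)); print(u,v)
cv2.imwrite('pics/k.png',cv2.resize(im.astype(np.uint8)[v-25:v+25,u-25:u+25,::-1],(600,600),interpolation=cv2.INTER_CUBIC))
E
```

```text
time_s: 14.45
position: [544.4, 67.3, 91.0]
tcp_rot: [3.141, -0.001, -0.205]
force: [-0.4, 0.7, -3.1]
gripper_width: 38.0
gripper_force: 61.4
time_s: 14.7
position: [543.9, 68.4, 90.2]
tcp_rot: [-3.142, 0.0, -0.303]
force: [0.1, -0.2, -3.2]
gripper_width: 37.3
gripper_force: 61.3
[523.1  71.6 118.1] 0.65
[540.7  68.8   2.8] 0.37
[525.1  68.2 118. ] 0.86
[526.2  66.9 116.1] 0.66
[526.9  66.6 118. ] 0.59
269 207
```

View pics/k.png

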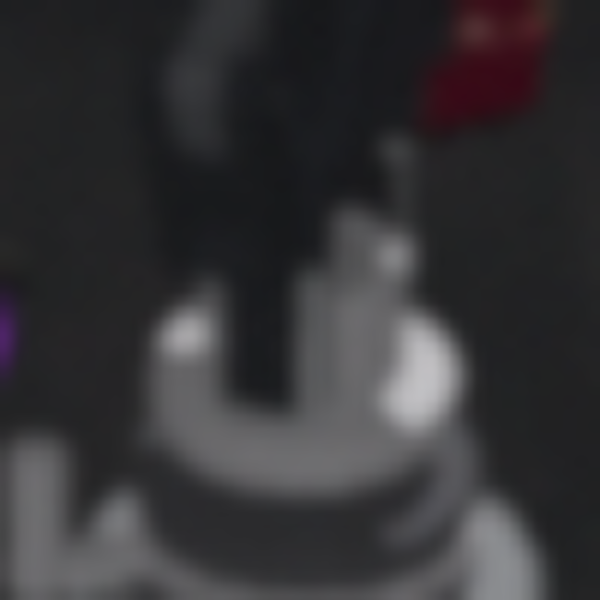

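The picture shows the wheel level over the shaft. The force has fallen to just the wheel's weight and z is dropping, so the keyway has found the key. Lowering now.

```bash
python3 -m jog '[[0,0,0.2,0,1],[0,0,0.4,0,1],[0,0,0.5,0,1],[0,0,0.5,0,1]]'
python3 -m jog '[[0,0,0.2,0,1],[0,0,0.4,0,1],[0,0,0.6,0,1],[0,0,0.65,0,1]]'
```

```text
time_s: 15.43
position: [543.7, 68.2, 84.9]
tcp_rot: [3.141, 0.001, -0.301]
force: [0.2, 0.8, -1.3]
gripper_width: 37.7
gripper_force: 61.3
time_s: 15.77
position: [543.9, 68.2, 78.7]
tcp_rot: [3.142, 0.0, -0.301]
force: [-1.6, -0.2, 6.1]
gripper_width: 38.0
gripper_force: 62.2
```

```bash
python3 -m jog '[[0,0,0,0,-0.3],[0,0,0,0,-0.4],[0,0,0,0,-0.4],[0,0,0,0,-0.4],[0,0,-0.5,0,-0.4]]'
python3 -m jog '[[0,0,-2,0,-0.4],[0,0,-5,0,-0.4],[0,0,-8,0,-0.4],[0,0,-8,0,-0.4]]'
python3 - <<'E'
from h import *
for i in range(3):
    p=shot('side')
    for l in ('lap_wheel','clamp_pin','shaft_tip','keyway'):
        for r in manip.pinpoint(l,p): 
            X=w(p,r['at'])
            if np.hypot(X[0]-542,X[1]-67)<70: print(l,X.round(1),round(r['score'],2))
u,v=proj(p,(541,67,90))
cv2.imwrite('pics/m.png',cv2.resize(p['image'][v-40:v+40,u-40:u+40,::-1],(500,500),interpolation=cv2.INTER_CUBIC))
C=cloud(p); s=(np.hypot(C[...,0]-542,C[...,1]-67)<30)&(C[...,2]>60)&(C[...,2]<125); print(np.histogram(C[s][:,2],np.arange(60,126,4)))
E
```

```text
time_s: 16.18
position: [543.5, 68.2, 83.4]
tcp_rot: [3.141, 0.001, -0.301]
force: [-0.8, -0.4, -0.2]
gripper_width: 59.7
gripper_force: 0.0
time_s: 16.52
position: [546.7, 68.3, 169.3]
tcp_rot: [-3.138, -0.007, -0.302]
force: [0.6, -0.5, -0.2]
gripper_width: 59.8
gripper_force: 0.0
clamp_pin [489.   51.1  82.6] 0.63
lap_wheel [538.   69.8  70.5] 0.88
clamp_pin [491.3  50.   80. ] 0.64
shaft_tip [541.9  63.3 101.5] 0.79
shaft_tip [488.7  50.5  82.4] 0.17
keyway [527.2  69.5 105.8] 0.66
lap_wheel [540.6  69.9  67.1] 0.88
clamp_pin [489.7  50.4  80.4] 0.49
shaft_tip [541.8  65.2  98.5] 0.57
keyway [540.6  68.2 101. ] 0.65
(array([  0,  15,  35,  30, 100,  42,  26,  28,  22,  33,  63,  73,   1,
         0,   0,   0]), array([ 60,  64,  68,  72,  76,  80,  84,  88,  92,  96, 100, 104, 108,
       112, 116, 120, 124]))
```

View pics/m.png

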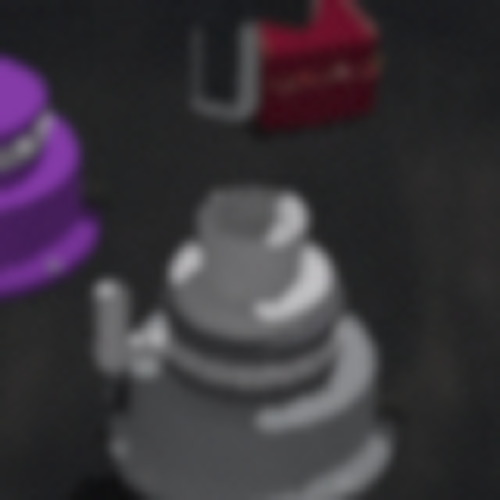

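Wheel is home: its top is at about 104 mm, so the underside is at 68. Next I close the fingers and go to the -y side of the pin.

```bash
python3 -c "
from h import *
print(tool([482,17,130]))"
```

```text
[-4.39573242  6.72846032  3.37053036]
```

```bash
python3 -m jog '[[-2,3,0,0,1],[-4.4,6.7,0,0,1],[-4.4,6.7,1.5,0,1],[-4.4,6.7,3.4,0,1],[-4.4,6.7,3.4,0,1]]'
python3 -c "
from h import *
print(tool([482,17,74]))"
```

```text
time_s: 17.68
position: [480.4, 16.9, 128.0]
tcp_rot: [3.14, 0.003, -0.302]
force: [-0.1, -0.3, 1.1]
gripper_width: 0.2
gripper_force: 0.0
[ 0.16234739 -0.06299592  5.3971574 ]
```

```bash
python3 -m jog '[[0.1,0,2,0,1],[0.1,0,4,0,1],[0.1,0,5.4,0,1],[0.1,0,5.4,0,1]]'
python3 - <<'E'
from h import *
p=shot('side');u,v=proj(p,(510,40,90))
cv2.imwrite('pics/n.png',cv2.resize(p['image'][v-40:v+40,u-40:u+40,::-1],(500,500),interpolation=cv2.INTER_CUBIC))
E
```

```text
time_s: 18.02
position: [482.2, 17.4, 74.2]
tcp_rot: [3.14, 0.003, -0.301]
force: [0.6, -0.7, 0.4]
gripper_width: 0.3
gripper_force: 0.0
```

View pics/n.png

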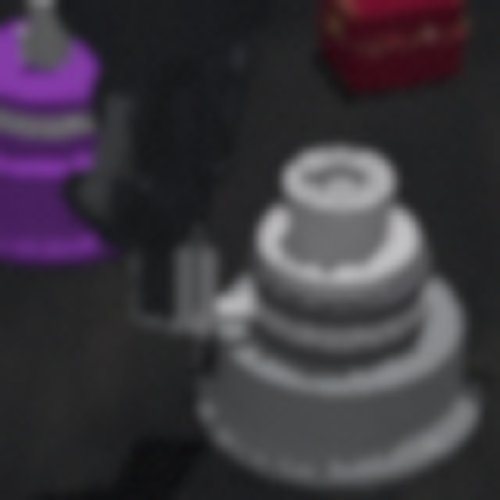

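```bash
python3 -m jog '[[-0.15,-0.8,0,0,1],[-0.3,-1.5,0,0,1],[-0.4,-2.1,0,0,1],[-0.5,-2.7,0,0,1],[-0.6,-3.3,0,0,1]]'
python3 -m jog '[[-0.1,-0.5,0,0,1],[-0.2,-1,0,0,1],[-0.3,-1.5,0,0,1],[-0.3,-1.8,0,0,1],[-0.3,-1.8,0,0,1]]'
python3 - <<'E'
from h import *
for n in('side','side','side'):
    p=shot(n)
    for r in manip.pinpoint('clamp_pin',p): print(n,w(p,r['at']).round(1),round(r['score'],2))
u,v=proj(p,(510,70,90))
cv2.imwrite('pics/q.png',cv2.resize(p['image'][v-40:v+40,u-40:u+40,::-1],(500,500),interpolation=cv2.INTER_CUBIC))
E
```

```text
time_s: 18.48
position: [486.5, 51.0, 76.1]
tcp_rot: [3.141, 0.001, -0.301]
force: [-3.4, -1.9, 0.2]
gripper_width: 0.2
gripper_force: 1.4
time_s: 18.9
position: [490.2, 69.5, 75.9]
tcp_rot: [-3.141, -0.001, -0.3]
force: [-0.1, -0.3, 0.6]
gripper_width: 0.1
gripper_force: 0.0
side [486.1  88.6  81.5] 0.47
side [365.1 179.4  84.6] 0.46
side [487.1  83.9  83.2] 0.58
side [365.2 178.3  82.8] 0.49
side [543.8  68.9   4. ] 0.38
side [366.2 179.7  83.6] 0.6
side [488.7  86.5  78.5] 0.45
side [538.4  69.8   5.7] 0.25
```

View pics/q.png

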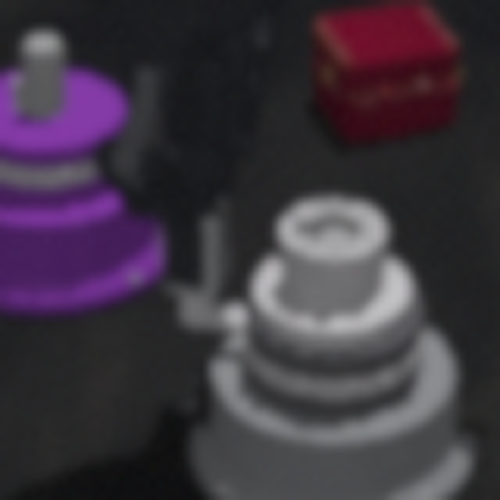

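```bash
python3 -m jog '[[0,-0.3,0,0,1],[0,-0.6,0,0,1],[0,-0.9,0,0,1]]'
python3 -m jog '[[0,-0.2,0,0,1],[0,-0.4,0,0,1],[0,-0.5,0,0,1]]'
python3 -m jog '[[0.05,-0.2,0,0,1],[0.05,-0.4,0,0,1]]'
```

```text
time_s: 19.45
position: [492.1, 77.1, 75.8]
tcp_rot: [3.141, 0.0, -0.302]
force: [-0.6, -2.0, 0.8]
gripper_width: -0.2
gripper_force: 0.7
time_s: 19.7
position: [493.4, 81.1, 75.7]
tcp_rot: [3.14, 0.0, -0.301]
force: [-1.8, -6.0, 2.3]
gripper_width: -0.2
gripper_force: 3.3
time_s: 19.87
position: [493.6, 82.0, 75.5]
tcp_rot: [3.137, 0.002, -0.304]
force: [-7.1, -19.2, 7.0]
gripper_width: 0.4
gripper_force: 10.1
```

Force climbs to 19 N with no travel, so the ring is at its stop. Backing off and lifting.

```bash
python3 -m jog '[[-0.3,0.5,0,0,1],[-0.8,2,0,0,1],[-0.8,2.5,0,0,1],[-0.8,2.5,-4,0,1],[-0.8,2.5,-8,0,1]]'
python3 -m jog '[[-1,5,-4,0,1],[-1,9,-4,0,1],[-1,12,-4,0,1],[-1,12,-4,0,1],[-1,12,-4,0,1]]'
python3 - <<'E'
from h import *
for n in('side','top','side','top'):
    p=shot(n)
    for l in('clamp_pin','lap_wheel'):
        for r in manip.pinpoint(l,p):
            X=w(p,r['at'])
            if np.hypot(X[0]-543,X[1]-68)<75: print(n,l,X.round(1),round(r['score'],2),'ang from -x',np.arctan2(X[1]-67.5,542.5-X[0]).round(2))
    for l in('stamp','ring_box','weight_200'):
        r=manip.pinpoint(l,p)
        if r: print(l,w(p,r[0]['at']).round())
    if n=='side':
        u,v=proj(p,(520,70,80)); cv2.imwrite('pics/z.png',cv2.resize(p['image'][v-40:v+40,u-40:u+40,::-1],(500,500),interpolation=cv2.INTER_CUBIC))
E
```

```text
time_s: 20.28
position: [479.0, 63.5, 155.3]
tcp_rot: [3.139, 0.004, -0.302]
force: [0.7, 0.6, 0.1]
gripper_width: -0.3
gripper_force: 0.0
time_s: 20.7
position: [434.8, -50.2, 196.7]
tcp_rot: [-3.141, -0.002, -0.306]
force: [1.2, -0.1, 0.7]
gripper_width: -0.1
gripper_force: 0.0
side clamp_pin [526.6  65.5 102.6] 0.67 ang from -x -0.12
side clamp_pin [491.6  96.5  82. ] 0.42 ang from -x 0.52
side lap_wheel [538.8  72.9  69.8] 0.83 ang from -x 0.96
side lap_wheel [541.3  70.9  66.6] 0.31 ang from -x 1.22
stamp [713. -59.   5.]
ring_box [553. 343.  -6.]
weight_200 [ 664. -255.    6.]
top clamp_pin [490.4  92.4  81.1] 0.44 ang from -x 0.45
top lap_wheel [540.1  70.9  66.1] 0.7 ang from -x 0.95
stamp [717. -56.  -2.]
ring_box [555. 338.  -3.]
weight_200 [ 665. -255.   -2.]
side clamp_pin [496.2  93.3  82. ] 0.5 ang from -x 0.51
side lap_wheel [542.8  70.6  68.3] 0.94 ang from -x 1.68
stamp [714. -61.   5.]
ring_box [553. 337.  -4.]
weight_200 [ 662. -257.    1.]
top clamp_pin [490.8  92.7  81.1] 0.41 ang from -x 0.45
top lap_wheel [539.9  68.4  66.4] 0.8 ang from -x 0.35
stamp [716. -58.  -1.]
weight_200 [ 662. -254.   -1.]
```

View pics/z.png

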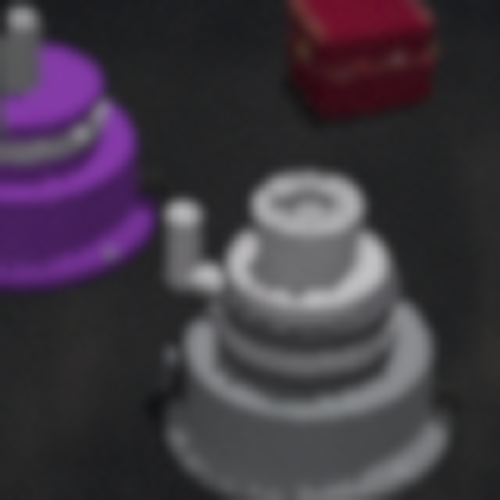

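The wheel sits home, the pin is at the stop (about 0.48 rad past -x), the bystanders haven't moved and the robot is clear. Handing in.

```bash
python3 -c "
from station import manip
print(manip.sign_off())"
```

```text
the job is handed in; nothing more can be done
None
```

I handed in the job at about 21 s: by my measurements the lap wheel sits fully home over the key, the clamp ring is at its stop, and the stamp, ring box and weight have not moved; sign-off returned no verdict.

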